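# Find and seat the rocking pot cover

### The job

Four sample pots stand in the wooden rack, and one of their covers is not fully on. Press lightly with the closed fingertips on the rims of the covers, one after another, until you find the one that rocks; then press that cover firmly down in its middle until it is fully home. Do not press hard on covers that do not give, lift nothing, and leave the other objects on the bench undisturbed.

Things in the scene. Friction and masses are not known exactly. Their poses are not given: they have to be found in the camera images.
- cover_1: one of four outwardly identical round grey plastic covers, 80 mm across, each pushed over the mouth of a white pot (70 mm across) in the rack; flat top 72 mm across inside a raised rim 4 mm wide and 3 mm high; skirt 18 mm deep. Origin: centre of the flat top; z is its upward normal. Places are mixed from run to run; tops lie 80 to 90 mm above the bench and level, so height does not tell the loose one
- cover_2: cover, same form and origin as cover_1. The unseated cover (any of the four), pressed on its rim, tips easily in any direction to a stop at 0.16 rad (the rim dips 6 mm) at 1 to 2 N, and springs level when let go; pressing the rim does not seat it
- cover_3: cover, same form and origin as cover_1. Any seated cover (three of the four), pressed with 5 N on its rim, gives 1 to 2 mm and tips less than 0.03 rad, then springs back. Pressing hard means more than 20 N on a cover that has not gone down
- cover_4: cover, same form and origin as cover_1. The unseated cover (any of the four), pressed within 6 mm of its middle with 8 to 12 N, slides straight down 5 mm to a firm stop, stays there and no longer rocks
- rack: plywood rack block, 230 x 230 x 45 mm, fixed to the bench; origin at the centre of its underside, sides along its x and y; the four pots stand at x and y of about +-55 mm from its centre, their cover tops about 40 mm above its top
- bottle: bystander: amber bottle, 44 mm across, 95 mm tall, standing loose beside the rack; origin at the centre of its underside
- brush: bystander: brush, 170 mm long, lying loose beside the rack; origin near its middle
- dish: bystander: small steel bowl, 80 mm across, 30 mm tall, standing loose beside the rack; origin at the centre of its underside

How it is judged:
On the way, in this order (a step that is already met when the one before it is completed fails the run):
1. the unseated cover is pressed on its rim and seen to rock (tips more than 0.08 rad) (angle between any of cover_1, cover_2, cover_3, cover_4's own z axis and vertical above 0.08 rad), for 0.1 s.
2. that cover is pressed down home (sunk more than 4 mm) and level (((distance of cover_1 from where it was at the start of the episode above 0.004 m and distance of each of cover_2, cover_3, cover_4 from where it was at the start of the episode below 0.0015 m and angle between each of cover_1, cover_2, cover_3, cover_4's own z axis and vertical below 0.03 rad) or (distance of cover_2 from where it was at the start of the episode above 0.004 m and distance of each of cover_1, cover_3, cover_4 from where it was at the start of the episode below 0.0015 m and angle between each of cover_1, cover_2, cover_3, cover_4's own z axis and vertical below 0.03 rad) or (distance of cover_3 from where it was at the start of the episode above 0.004 m and distance of each of cover_1, cover_2, cover_4 from where it was at the start of the episode below 0.0015 m and angle between each of cover_1, cover_2, cover_3, cover_4's own z axis and vertical below 0.03 rad) or (distance of cover_4 from where it was at the start of the episode above 0.004 m and distance of each of cover_1, cover_2, cover_3 from where it was at the start of the episode below 0.0015 m and angle between each of cover_1, cover_2, cover_3, cover_4's own z axis and vertical below 0.03 rad))), for 0.2 s.
At the end, for the whole second after the job is handed in: one cover has sunk more than 4 mm from where it began, the other three are within 1.5 mm of where they began, all four are level within 0.03 rad, and the bottle, brush and dish are within 20 mm of where they began (((distance of cover_1 from where it was at the start of the episode above 0.004 m and distance of each of cover_2, cover_3, cover_4 from where it was at the start of the episode below 0.0015 m and angle between each of cover_1, cover_2, cover_3, cover_4's own z axis and vertical below 0.03 rad) or (distance of cover_2 from where it was at the start of the episode above 0.004 m and distance of each of cover_1, cover_3, cover_4 from where it was at the start of the episode below 0.0015 m and angle between each of cover_1, cover_2, cover_3, cover_4's own z axis and vertical below 0.03 rad) or (distance of cover_3 from where it was at the start of the episode above 0.004 m and distance of each of cover_1, cover_2, cover_4 from where it was at the start of the episode below 0.0015 m and angle between each of cover_1, cover_2, cover_3, cover_4's own z axis and vertical below 0.03 rad) or (distance of cover_4 from where it was at the start of the episode above 0.004 m and distance of each of cover_1, cover_2, cover_3 from where it was at the start of the episode below 0.0015 m and angle between each of cover_1, cover_2, cover_3, cover_4's own z axis and vertical below 0.03 rad)) and distance of each of bottle, brush, dish from where it was at the start of the episode below 0.02 m); the robot touches nothing.
It fails at once if a cover that has not gone down is pressed with more than 20 N ((contact force between the fingers and cover_1 above 20 N and distance of cover_1 from where it was at the start of the episode below 0.003 m) or (contact force between the fingers and cover_2 above 20 N and distance of cover_2 from where it was at the start of the episode below 0.003 m) or (contact force between the fingers and cover_3 above 20 N and distance of cover_3 from where it was at the start of the episode below 0.003 m) or (contact force between the fingers and cover_4 above 20 N and distance of cover_4 from where it was at the start of the episode below 0.003 m)).
It fails at once if a cover is lifted (more than 10 mm from where it began) (distance of any of cover_1, cover_2, cover_3, cover_4 from where it was at the start of the episode above 0.01 m).
It fails at once if a bystander is lifted or pushed more than 20 mm (distance of any of bottle, brush, dish from where it was at the start of the episode above 0.02 m).
It also fails if it takes over 51 s, if anything falls off the work surface, if the arm or the gripper's body presses on something with over 40 N, if the wrist force passes 120 N, or if a joint passes its speed limit or range.

### The arm

A 6-joint arm with a two-finger parallel gripper is mounted at the origin on the work surface. World frame = base frame: x ahead of the robot, y to its left, z up, the work surface at z = 0. Lengths are in m, angles in rad, forces in N, time in s.
With the tool pointing down it reaches from about 0.35 to 0.875 m from the base axis. Payload 4.2 kg.
Tool frame: the origin (TCP) lies on the mounting face of the last link; the fingertips stand 173 mm ahead of it and the grasp point (between the pads) lies 155 mm ahead of it; z points along the fingers, y is the line along which they close (so a half turn about z gives the same grasp; the last joint's range is limited). The gripper opens to 85 mm and grips with 20 to 120 N. Pads are 22 mm wide; open, the fingers measure 114 mm over their backs; the gripper's body (76 mm by 85 mm) begins 54 mm behind the grasp point. The pads swing forward as they close: fully open they stand 13 mm farther back than shut.
Start: joints at [0.259, 0.385, 0.008, 0, -1.194, -0.259], TCP at [0.625, 0, 0.405] pointing down, gripper open.
Joint ranges: [-3.14, 3.14], [-1.21, 2.06], [-1.07, 1.41], [-3.16, 2.05], [-2.99, -0.16], [-3.1, 3.1]. Speed limits (rad/s): [2.79, 2.79, 3.14, 3.14, 3.14, 3.14].

### API

Orientations are given as a rotation vector (axis times angle).
In Python, from rig import robot, eyes gives the robot as it stands.
- The arm moves only by the tool apply_moves, never from a script. Its argument "plan" is one flat list of numbers, 7 for each row, row after row: the turn, a rotation vector about the tool's x, y, z in rad, then the shift along the tool's x, y, z in m, then the closure, from -1 (fully open) to 1 (shut). In form: [ax, ay, az, x, y, z, jaw, ax, ay, az, x, y, z, jaw, ...]. A call has 1 to 8 rows; each row is the pose to reach, as a shift and turn from the pose commanded when the call began, along the tool's axes at that moment; what a row does not reach only later rows make up. A row lasts 1/8 s, in which the tool goes at most 62.5 mm and 10.7 degrees, less where a joint would pass 70% of its speed; a pose out of reach is approached as far as the arm can. A call with a gripper value outside its range is refused whole. The fingers move at their own pace and stop on an object; "grip_force" is the grip in N (left out, the last holds). Time passes only in rows, so rows that repeat a pose let the fingers close. It gives the time, the measured TCP pose, the force, the opening and the grip force at its end, in the units of the state.
- robot.get_obs(): the state, without advancing time (a new reading comes with each control period).
- eyes.camera(name): name is "scene" or "side" or "wrist"; returns a dict with "color" (400x640x3 uint8, red, green, blue), "fx", "fy", "cx", "cy" (pixels), "extrinsics" (4x4, takes a point from world to camera coordinates). Camera axes: x right, y down, z forward; pixel columns grow to the right and rows downward; lengths in m; the calibration is good to about 2 mm. The wrist camera is an equidistant fisheye: a pixel r from the principal point sees the ray r / f radians off the axis. A picture is of the moment at which its call begins. There is no depth.
- robot.close_job(): hands the job in; it is judged then, once.
The state is a dict: "clock": time; "qpos": joint angles; "qd": joint speeds; "joint_torque": joint torques, N m; "eef_pos": TCP position; "eef_rot": TCP orientation; "force": force on the tool from outside, world axes, zero at the start; "wrist_torque": the same for the moment, N m; "width": finger opening in m; "finger_force": force on a finger pad.
Only numpy, scipy, OpenCV 4.12 (cv2) and the standard library are available. Lean on these libraries where they do the work, as an engineer would, in place of code of your own. Each camera call takes 0.05 s, during which the arm holds its last target. There are 200 camera calls.

## Working session

There is one attempt and no reset: what is moved stays moved. The work goes in short steps, Python scripts to look and compute and a tool call to move; the robot and the scene stay as the last step left them, time stands still between calls to the robot, and variables do not carry over. Pictures are saved under pics/ and viewed, at most 10 in all, crops included, and the job is handed in when it is done.

Besides the shell and the picture viewer there is one more tool, called as a command line: name --argument value ..., lists and objects as JSON in quotes. apply_moves: Moves the arm, as the interface text tells. Its arguments: {"type":"object","properties":{"plan":{"type":"array"},"grip_force":{"type":"number"}},"required":["plan"]}

```bash
mkdir -p pics; python3 - <<'E'
from rig import robot, eyes
import cv2,numpy as np,pickle
print({k:np.round(v,3) for k,v in robot.get_obs().items()})
d={}
for n in ("scene","side","wrist"):
    c=eyes.camera(n); d[n]=c; print(n,c['fx'],c['cx'],c['cy'],np.round(c['extrinsics'],3).tolist())
    cv2.imwrite(f"pics/{n}0.png",c['color'][:,:,::-1])
pickle.dump(d,open('d.pkl','wb'))
E
```

```text
{'clock': np.float64(0.0), 'qpos': array([ 0.259,  0.386,  0.007, -0.   , -1.194, -0.259]), 'qd': array([-0.002, -0.001,  0.   , -0.001,  0.   ,  0.001]), 'joint_torque': array([-1.0000e-03, -3.9229e+01,  1.8840e+01,  4.1860e+00, -5.0000e-03,
        0.0000e+00]), 'eef_pos': array([0.625, 0.   , 0.404]), 'eef_rot': array([ 2.22e+00, -2.22e+00, -2.00e-03]), 'force': array([0.418, 0.211, 0.819]), 'wrist_torque': array([-0.038,  0.002,  0.038]), 'finger_force': np.float64(0.0), 'width': np.float64(0.085)}
scene 512.0159156106587 316.72667102575707 191.58648717349027 [[0.218, 0.976, -0.002, -0.17], [0.826, -0.186, -0.532, -0.394], [-0.519, 0.114, -0.847, 1.334], [0.0, 0.0, 0.0, 1.0]]
side 448.03787881512983 315.02094860904276 192.62024602246154 [[0.8, -0.6, 0.01, -0.43], [-0.338, -0.464, -0.819, 0.258], [0.496, 0.652, -0.573, 0.666], [0.0, 0.0, 0.0, 1.0]]
wrist 309.70691628693146 315.80111926930186 196.70023477721475 [[-1.0, 0.0, 0.003, 0.622], [0.001, 0.953, 0.302, -0.04], [-0.003, 0.302, -0.953, 0.382], [0.0, 0.0, 0.0, 1.0]]
```

View pics/scene0.png

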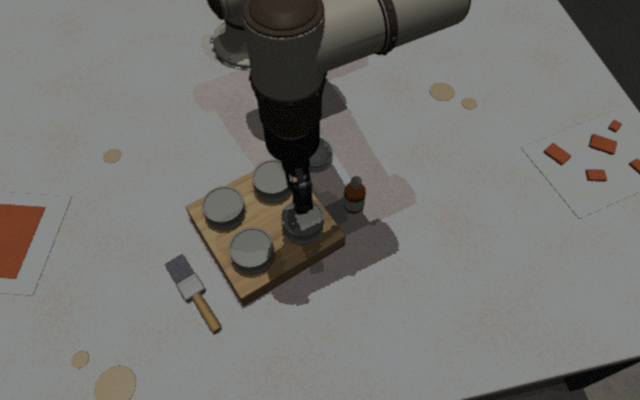

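View pics/wrist0.png

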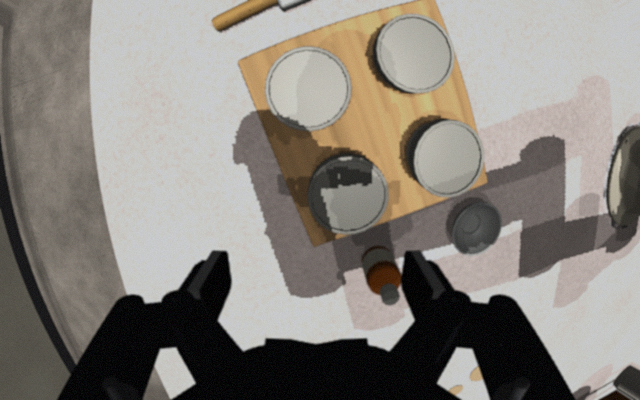

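The wrist view shows the four covers at about (308,88), (414,54), (447,157) and (348,193). The bottle is at (380,275), the dish at (475,225) and the brush at the top. In the scene view the covers are at (224,208), (273,180), (251,250) and (302,222).

```bash
cat > h.py <<'E'
import numpy as np,cv2
def ray(c,p,fish):
    u=np.array([(p[0]-c['cx'])/c['fx'],(p[1]-c['cy'])/c['fy']])
    if fish:
        r=np.linalg.norm(u); v=np.r_[u/r*np.sin(r),np.cos(r)]
    else: v=np.r_[u,1]
    E=c['extrinsics'];R=E[:3,:3]
    return -R.T@E[:3,3],R.T@v
def onz(c,p,z,fish):
    o,d=ray(c,p,fish); return o+d*(z-o[2])/d[2]
E
python3 - <<'E'
import pickle;from h import *
d=pickle.load(open('d.pkl','rb'))
w=[onz(d['wrist'],p,.085,1)[:2] for p in [(308,88),(414,54),(447,157),(348,193)]]
s=[onz(d['scene'],p,.085,0)[:2] for p in [(251,248),(224,207),(273,179),(302,221)]]
print(np.round(w,4),np.round(s,4))
w=np.array(w);print(np.linalg.norm(w-np.roll(w,1,0),axis=1),w.mean(0))
print(onz(d['wrist'],(377,258),.0,1),onz(d['wrist'],(390,295),.095,1),onz(d['wrist'],(475,225),.03,1))
E
```

```text
[[ 0.6297 -0.0902]
 [ 0.5299 -0.1269]
 [ 0.4905 -0.0275]
 [ 0.591   0.0105]] [[ 0.6349 -0.0884]
 [ 0.5389 -0.1253]
 [ 0.4966 -0.0239]
 [ 0.6007  0.0125]]
[0.10785228 0.10633651 0.10688655 0.10749686] [ 0.56026177 -0.05853343]
[0.53711988 0.13075963 0.        ] [0.53960995 0.12651845 0.095     ] [0.4107102 0.0713692 0.03     ]
```

```bash
cat >> h.py <<'E'
def topview(c,fish,z,x0,y0,n=260,s=.001):
    # image: col -> +x, row -> +y, s m per px
    X,Y=np.meshgrid(x0+np.arange(n)*s,y0+np.arange(n)*s)
    P=np.stack([X,Y,np.full_like(X,z),np.ones_like(X)],-1)@c['extrinsics'].T
    x,y,w=P[...,0],P[...,1],P[...,2]
    r=np.hypot(x,y); k=np.arctan2(r,w)/r if fish else 1/w
    return cv2.remap(c['color'],(c['cx']+c['fx']*k*x).astype('f4'),(c['cy']+c['fy']*k*y).astype('f4'),cv2.INTER_LINEAR)
def circles(c,fish,z,x0,y0):
    t=topview(c,fish,z,x0,y0); g=cv2.cvtColor(t,cv2.COLOR_RGB2GRAY)
    h=cv2.HoughCircles(cv2.medianBlur(g,5),cv2.HOUGH_GRADIENT,1,80,param1=80,param2=12,minRadius=36,maxRadius=43)
    h=h[0][:6]; 
    for q in h: cv2.circle(t,(int(q[0]),int(q[1])),int(q[2]),(255,0,0),1)
    return t,np.c_[x0+h[:,0]*.001,y0+h[:,1]*.001,h[:,2]]
E
python3 - <<'E'
import pickle;from h import *
d=pickle.load(open('d.pkl','rb'));o=[]
for n in('wrist','scene','side'):
    t,h=circles(d[n],n=='wrist',.085,.43,-.19);o.append(t);print(n,np.round(h,4).tolist())
cv2.imwrite('pics/top0.png',np.hstack(o)[:,:,::-1])
E
```

```text
wrist [[0.48649999499320984, -0.025499999523162842, 40.20000076293945], [0.531499981880188, -0.12950000166893005, 37.900001525878906], [0.5924999713897705, 0.010499999858438969, 41.29999923706055], [0.6324999928474426, -0.08950000256299973, 36.79999923706055], [0.44449999928474426, 0.045499999076128006, 37.599998474121094]]
scene [[0.5304999947547913, -0.1264999955892563, 38.79999923706055], [0.6315000057220459, -0.08950000256299973, 37.79999923706055], [0.48649999499320984, -0.02449999935925007, 41.20000076293945]]
side [[0.6324999928474426, -0.09149999916553497, 40.099998474121094], [0.5264999866485596, -0.13449999690055847, 38.0], [0.5954999923706055, 0.012500000186264515, 39.099998474121094], [0.4945000112056732, -0.026499999687075615, 42.400001525878906]]
```

View pics/top0.png

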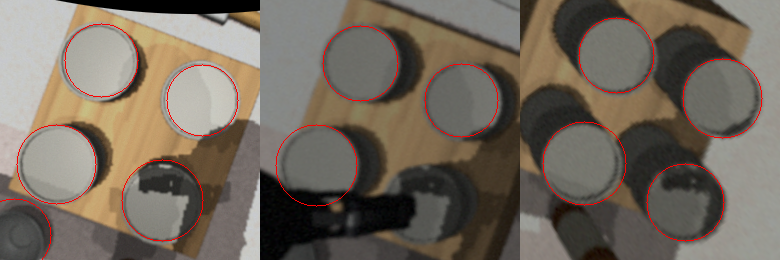

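The top views put the covers at A(.632,-.090), B(.530,-.128), C(.490,-.026) and D(.593,.011), which is a consistent 109 mm square. Next I move above A's outer rim with the fingers shut.

apply_moves --plan '[0, 0, 0, 0.035, -0.014, 0.03, 1, 0, 0, 0, 0.07, -0.028, 0.06, 1, 0, 0, 0, 0.105, -0.041, 0.09, 1, 0, 0, 0, 0.105, -0.041, 0.121, 1, 0, 0, 0, 0.105, -0.041, 0.121, 1, 0, 0, 0, 0.105, -0.041, 0.121, 1, 0, 0, 0, 0.105, -0.041, 0.121, 1]' --grip_force 20

```text
clock: 1.02
eef_pos: [0.6664, -0.1044, 0.2858]
eef_rot: [-2.221, 2.219, -0.004]
force: [1.7, -0.0, 0.3]
width: -0.0001
finger_force: 0.0
```

```bash
python3 - <<'E'
from rig import robot, eyes
import cv2,numpy as np
o=robot.get_obs();print(o['eef_pos'],o['force'],o['width'],o['clock'])
a=eyes.camera("wrist")['color'];b=eyes.camera("side")['color'][60:340,180:480]
cv2.imwrite("pics/a1.png",np.vstack([cv2.resize(a[:,:,::-1],(480,300)),cv2.resize(b[:,:,::-1],(480,300))]))
E
```

```text
[ 0.66642079 -0.10441566  0.28582229] [ 1.67136051 -0.02917267  0.31358974] -9.524805062568918e-05 1.025
```

View pics/a1.png

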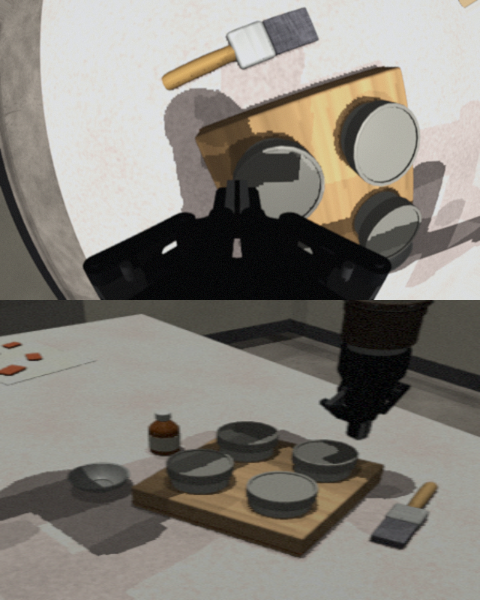

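The closed fingertips are at about (238,190) in the wrist half of the picture, over A's outer rim. I'll descend gently.

apply_moves --plan '[0, 0, 0, 0, 0, 0.01, 1, 0, 0, 0, 0, 0, 0.016, 1, 0, 0, 0, 0, 0, 0.018, 1, 0, 0, 0, 0, 0, 0.018, 1]'

```text
clock: 1.62
eef_pos: [0.666, -0.105, 0.2653]
eef_rot: [2.221, -2.221, -0.001]
force: [0.4, -0.0, 0.0]
width: -0.0001
finger_force: 0.0
```

apply_moves --plan '[0, 0, 0, 0, 0, 0.002, 1, 0, 0, 0, 0, 0, 0.002, 1]'

```text
clock: 1.88
eef_pos: [0.666, -0.105, 0.2636]
eef_rot: [2.221, -2.221, -0.0]
force: [0.6, -0.4, 0.5]
width: 0.0
finger_force: 0.0
```

apply_moves --plan '[0, 0, 0, 0, 0, 0.002, 1, 0, 0, 0, 0, 0, 0.002, 1]'

```text
clock: 2.12
eef_pos: [0.6659, -0.105, 0.2615]
eef_rot: [2.221, -2.221, -0.0]
force: [-0.7, 0.1, -0.2]
width: 0.0005
finger_force: 0.0
```

apply_moves --plan '[0, 0, 0, 0, 0, 0.001, 1, 0, 0, 0, 0, 0, 0.001, 1]'

```text
clock: 2.38
eef_pos: [0.6659, -0.105, 0.2606]
eef_rot: [2.221, -2.221, -0.0]
force: [0.1, 0.9, 0.9]
width: 0.0
finger_force: 0.0
```

apply_moves --plan '[0, 0, 0, 0, 0, 0.001, 1, 0, 0, 0, 0, 0, 0.001, 1]'

```text
clock: 2.62
eef_pos: [0.6661, -0.105, 0.2599]
eef_rot: [-2.221, 2.221, -0.0]
force: [-0.5, 0.3, 1.5]
width: -0.0001
finger_force: 0.5
```

apply_moves --plan '[0, 0, 0, 0, 0, 0.001, 1, 0, 0, 0, 0, 0, 0.001, 1]'

```text
clock: 2.88
eef_pos: [0.6661, -0.105, 0.2592]
eef_rot: [-2.221, 2.221, -0.001]
force: [-0.6, 0.4, 2.3]
width: 0.0001
finger_force: 1.4
```

apply_moves --plan '[0, 0, 0, 0, 0, 0.001, 1, 0, 0, 0, 0, 0, 0.001, 1]'

```text
clock: 3.12
eef_pos: [0.6661, -0.105, 0.2583]
eef_rot: [-2.221, 2.221, -0.001]
force: [-2.0, 1.0, 4.5]
width: -0.0
finger_force: 2.5
```

A pushes back at about 2 N/mm, so it is seated. On to B.

apply_moves --plan '[0, 0, 0, 0, 0, -0.025, 1, 0, 0, 0, 0.02, 0.05, -0.03, 1, 0, 0, 0, 0.04, 0.1, -0.03, 1, 0, 0, 0, 0.057, 0.151, -0.03, 1, 0, 0, 0, 0.057, 0.151, -0.02, 1, 0, 0, 0, 0.057, 0.151, -0.01, 1, 0, 0, 0, 0.057, 0.151, -0.009, 1, 0, 0, 0, 0.057, 0.151, -0.009, 1]'

```text
clock: 4.12
eef_pos: [0.5159, -0.1616, 0.2662]
eef_rot: [2.222, -2.22, -0.0]
force: [0.7, -0.1, 0.7]
width: -0.0001
finger_force: 0.0
```

apply_moves --plan '[0, 0, 0, 0, 0, 0.002, 1, 0, 0, 0, 0, 0, 0.002, 1]'

```text
clock: 4.38
eef_pos: [0.5152, -0.1619, 0.2646]
eef_rot: [2.222, -2.221, -0.0]
force: [0.4, -0.2, -0.1]
width: -0.0001
finger_force: 0.0
```

apply_moves --plan '[0, 0, 0, 0, 0, 0.0015, 1, 0, 0, 0, 0, 0, 0.0015, 1]'

```text
clock: 4.62
eef_pos: [0.5149, -0.162, 0.2632]
eef_rot: [2.221, -2.221, -0.0]
force: [0.3, 0.1, 0.1]
width: 0.0002
finger_force: 0.0
```

apply_moves --plan '[0, 0, 0, 0, 0, 0.0015, 1, 0, 0, 0, 0, 0, 0.0015, 1]'

```text
clock: 4.88
eef_pos: [0.5149, -0.162, 0.2616]
eef_rot: [2.221, -2.221, -0.0]
force: [0.1, -0.2, -0.1]
width: -0.0002
finger_force: 0.0
```

apply_moves --plan '[0, 0, 0, 0, 0, 0.0015, 1, 0, 0, 0, 0, 0, 0.0015, 1]'

```text
clock: 5.12
eef_pos: [0.5149, -0.162, 0.2601]
eef_rot: [2.221, -2.221, -0.0]
force: [-0.6, 0.8, 0.2]
width: -0.0004
finger_force: 0.0
```

apply_moves --plan '[0, 0, 0, 0, 0, 0.0015, 1, 0, 0, 0, 0, 0, 0.0015, 1]'

```text
clock: 5.38
eef_pos: [0.5149, -0.162, 0.2586]
eef_rot: [2.221, -2.221, -0.0]
force: [0.3, -0.2, -0.6]
width: 0.0002
finger_force: 0.0
```

apply_moves --plan '[0, 0, 0, 0, 0, 0.001, 1, 0, 0, 0, 0, 0, 0.001, 1]'

```text
clock: 5.62
eef_pos: [0.515, -0.162, 0.2577]
eef_rot: [2.221, -2.221, -0.0]
force: [0.4, -0.7, -0.0]
width: -0.0002
finger_force: 0.0
```

apply_moves --plan '[0, 0, 0, 0, 0, 0.001, 1, 0, 0, 0, 0, 0, 0.001, 1]'

```text
clock: 5.88
eef_pos: [0.515, -0.162, 0.2567]
eef_rot: [2.221, -2.221, 0.0]
force: [0.3, -0.2, 0.7]
width: -0.0003
finger_force: 0.2
```

apply_moves --plan '[0, 0, 0, 0, 0, 0.0015, 1, 0, 0, 0, 0, 0, 0.0015, 1]'

```text
clock: 6.12
eef_pos: [0.515, -0.162, 0.2552]
eef_rot: [2.221, -2.221, 0.0]
force: [-0.2, -0.3, 2.4]
width: -0.0002
finger_force: 0.4
```

apply_moves --plan '[0, 0, 0, 0, 0, 0.001, 1, 0, 0, 0, 0, 0, 0.001, 1]'

```text
clock: 6.38
eef_pos: [0.515, -0.162, 0.2542]
eef_rot: [2.221, -2.221, 0.0]
force: [0.4, 0.5, 0.6]
width: -0.0002
finger_force: 0.5
```

apply_moves --plan '[0, 0, 0, 0, 0, 0.001, 1, 0, 0, 0, 0, 0, 0.001, 1]'

```text
clock: 6.62
eef_pos: [0.515, -0.162, 0.2532]
eef_rot: [2.221, -2.221, 0.0]
force: [-1.5, -1.2, 1.1]
width: 0.0002
finger_force: 0.7
```

apply_moves --plan '[0, 0, 0, 0, 0, 0.001, 1, 0, 0, 0, 0, 0, 0.001, 1]'

```text
clock: 6.88
eef_pos: [0.515, -0.1619, 0.2522]
eef_rot: [-2.221, 2.221, 0.0]
force: [-0.1, 0.6, 1.8]
width: -0.0003
finger_force: 0.8
```

```bash
python3 - <<'E'
from rig import robot, eyes
import cv2
b=eyes.camera("side")['color'][150:290,260:440]
cv2.imwrite("pics/b1.png",cv2.resize(b[:,:,::-1],(720,560)))
E
```

```text
(no output)
```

View pics/b1.png

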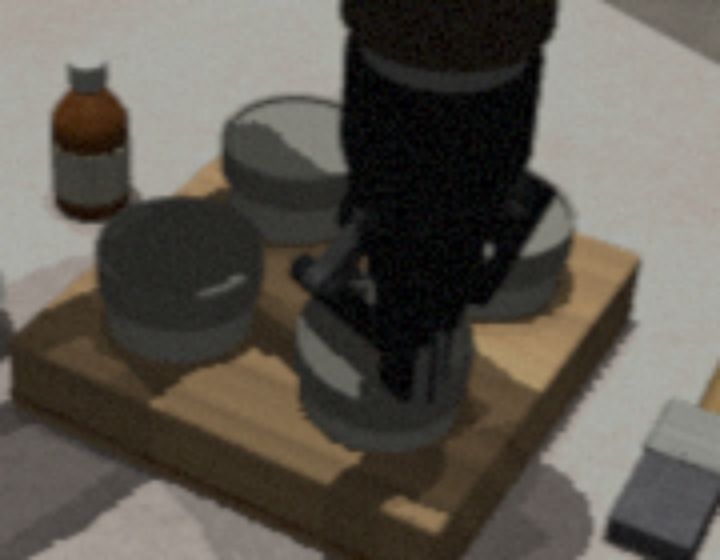

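B gives 4.7 mm at under 2 N and tips visibly in the picture (cover at about (385,350)), so B is the loose one. I'll hold briefly, lift, and move over its middle.

apply_moves --plan '[0, 0, 0, 0, 0, 0.0005, 1, 0, 0, 0, 0, 0, 0.0005, 1, 0, 0, 0, 0, 0, -0.01, 1, 0, 0, 0, 0, 0, -0.02, 1, 0, 0, 0, -0.034, -0.015, -0.02, 1, 0, 0, 0, -0.034, -0.015, -0.02, 1]'

```text
clock: 7.68
eef_pos: [0.5309, -0.1267, 0.2732]
eef_rot: [-2.223, 2.218, -0.002]
force: [0.6, -0.5, -0.2]
width: 0.0001
finger_force: 0.0
```

```bash
python3 - <<'E'
from rig import robot, eyes
from h import *
o=robot.get_obs();print(o['eef_pos'])
c=eyes.camera("side");t=[topview(c,0,.081,.43,-.19)]
c=eyes.camera("wrist");t.append(topview(c,1,.081,.43,-.19))
for i in t: cv2.circle(i,(100,62),40,(255,0,0),1);cv2.circle(i,(100,62),2,(255,0,0),-1)
cv2.imwrite("pics/c1.png",cv2.resize(np.hstack([i[:,:,::-1] for i in t])[0:150],None,fx=1.5,fy=1.5))
E
```

```text
[ 0.53089164 -0.12670819  0.27322017]
```

View pics/c1.png

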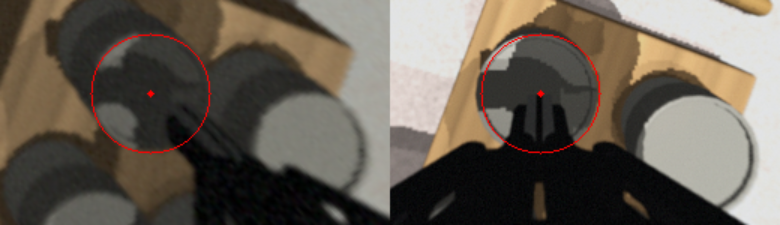

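In both top views the circle centred at (.530,-.128) matches B to within about 2 mm. I'll press its middle.

apply_moves --plan '[0, 0, 0, 0, 0, 0.01, 1, 0, 0, 0, 0, 0, 0.015, 1, 0, 0, 0, 0, 0, 0.016, 1, 0, 0, 0, 0, 0, 0.017, 1, 0, 0, 0, 0, 0, 0.018, 1, 0, 0, 0, 0, 0, 0.018, 1]'

```text
clock: 8.52
eef_pos: [0.53, -0.128, 0.2547]
eef_rot: [-2.222, 2.221, -0.001]
force: [-1.9, -1.2, 3.3]
width: -0.0002
finger_force: 1.6
```

apply_moves --plan '[0, 0, 0, 0, 0, 0.001, 1, 0, 0, 0, 0, 0, 0.001, 1]'

```text
clock: 8.78
eef_pos: [0.53, -0.1281, 0.2543]
eef_rot: [-2.222, 2.221, -0.001]
force: [-1.5, 0.1, 6.8]
width: -0.0001
finger_force: 3.4
```

apply_moves --plan '[0, 0, 0, 0, 0, 0.001, 1, 0, 0, 0, 0, 0, 0.001, 1]'

```text
clock: 9.02
eef_pos: [0.53, -0.128, 0.2534]
eef_rot: [-2.222, 2.221, -0.001]
force: [-2.6, -0.0, 7.1]
width: -0.0003
finger_force: 3.9
```

It has begun to slide.

apply_moves --plan '[0, 0, 0, 0, 0, 0.001, 1, 0, 0, 0, 0, 0, 0.001, 1]'

```text
clock: 9.28
eef_pos: [0.53, -0.128, 0.2524]
eef_rot: [-2.222, 2.221, -0.001]
force: [-2.3, 0.7, 8.2]
width: 0.0002
finger_force: 4.0
```

apply_moves --plan '[0, 0, 0, 0, 0, 0.001, 1, 0, 0, 0, 0, 0, 0.001, 1]'

```text
clock: 9.52
eef_pos: [0.53, -0.128, 0.2515]
eef_rot: [-2.222, 2.221, -0.001]
force: [-3.2, 0.5, 7.4]
width: 0.0001
finger_force: 4.0
```

apply_moves --plan '[0, 0, 0, 0, 0, 0.001, 1, 0, 0, 0, 0, 0, 0.001, 1]'

```text
clock: 9.78
eef_pos: [0.53, -0.1281, 0.2505]
eef_rot: [-2.222, 2.221, -0.001]
force: [-2.1, 0.2, 8.3]
width: -0.0
finger_force: 4.0
```

apply_moves --plan '[0, 0, 0, 0, 0, 0.001, 1, 0, 0, 0, 0, 0, 0.001, 1]'

```text
clock: 10.02
eef_pos: [0.53, -0.128, 0.2496]
eef_rot: [-2.222, 2.221, -0.001]
force: [-1.8, 1.2, 9.7]
width: -0.0002
finger_force: 4.5
```

apply_moves --plan '[0, 0, 0, 0, 0, 0.001, 1, 0, 0, 0, 0, 0, 0.001, 1]'

```text
clock: 10.28
eef_pos: [0.53, -0.128, 0.2495]
eef_rot: [-2.222, 2.22, -0.002]
force: [-4.6, 1.4, 14.0]
width: -0.0
finger_force: 7.0
```

It has reached the firm stop after 5 mm. I'll hold and then lift clear.

apply_moves --plan '[0, 0, 0, 0, 0, 0.0005, 1, 0, 0, 0, 0, 0, 0.0005, 1, 0, 0, 0, 0, 0, -0.01, 1, 0, 0, 0, 0, 0, -0.05, 1, 0, 0, 0, 0, 0, -0.1, 1, 0, 0, 0, 0, 0, -0.1, 1, 0, 0, 0, 0, 0, -0.1, 1, 0, 0, 0, 0, 0, -0.1, 1]'

```text
clock: 11.28
eef_pos: [0.5296, -0.1279, 0.3458]
eef_rot: [2.22, -2.22, -0.003]
force: [0.4, 0.1, 0.7]
width: -0.0005
finger_force: 0.0
```

```bash
python3 - <<'E'
from rig import robot, eyes
import cv2
cv2.imwrite("pics/e1.png",cv2.resize(eyes.camera("side")['color'][150:290,260:440,::-1],(540,420)))
E
```

```text
(no output)
```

View pics/e1.png

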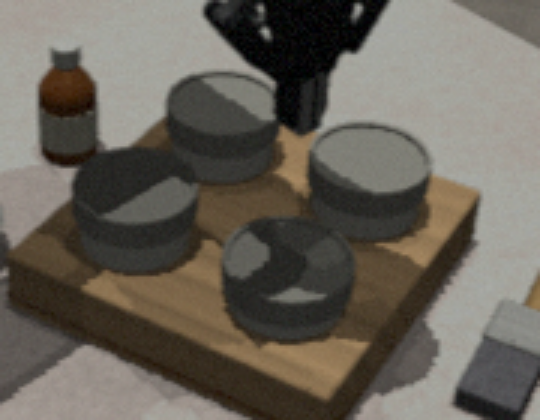

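Cover B at (288,270) is level and sits lower, the others look unchanged, and the gripper is clear.

```bash
python3 -c "
from rig import robot
print(robot.close_job())"
```

```text
the job is handed in; nothing more can be done
None
```

The second cover I tested, at about (0.530, -0.128), was the loose one; I pressed it about 5 mm down to its firm stop, tested only one other cover (seated), left the bystanders alone, and handed the job in at about 11 s (no verdict was returned).

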